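# Fan the ballast plates along the tray

### The arm

A 7-joint arm with a two-finger parallel gripper is mounted at the origin on the work surface. World frame = base frame: x ahead of the robot, y to its left, z up, the work surface at z = 0. Lengths are in m, angles in degrees, forces in N, time in s.
With the tool pointing down it reaches from about 0.425 to 0.975 m from the base axis. Payload 16.7 kg.
Tool frame: the origin (TCP) lies on the mounting face of the last link; the fingertips stand manip.tcp_to_tips ahead of it and the grasp point (between the pads) lies 155 mm ahead of it (manip.tcp_to_tips is the distance from the TCP to the fingertips, in m); z points along the fingers, y is the line along which they close (so a half turn about z gives the same grasp; the last joint's range is limited). The gripper opens to 85 mm and grips with 20 to 120 N. Pads are 22 mm wide; open, the fingers measure 114 mm over their backs; the gripper's body (76 mm by 85 mm) begins 54 mm behind the grasp point. The pads swing forward as they close: fully open they stand 13 mm farther back than shut.
Start: joints at [-81.159, 24.414, 4.234, 92.017, -1.954, 63.644, -3.845], TCP at [0.202, 0.644, 0.405] pointing down, gripper open.
Joint ranges: [-163.25, 163.25], [-28.42, 122.38], [-70.27, 78.77], [12.13, 141.07], [-58.53, 238.53], [9.26, 117.41], [-156.51, 156.51]. Speed limits (degrees/s): [108.29, 108.29, 136.94, 136.94, 172.46, 172.46, 172.46].

### API

Orientations are given as [roll, pitch, yaw] about the fixed x, y, z axes, in that order (R = Rz(yaw) Ry(pitch) Rx(roll)).
In Python, from rig import manip, camera gives the robot as it stands.
- The arm moves only by the tool carry_out, never from a script. Its argument "targets" is text: rows parted by semicolons, each of 7 numbers parted by spaces: the shift along the world's x, y, z in mm, then the turn, a rotation vector about the world's x, y, z in degrees, then the finger opening in mm, from 0 to 85.4. In form: x y z rx ry rz jaw; .... A call has 1 to 5 rows; each row shifts and turns the commanded pose from where the row before left it; what a row does not reach is not made up. A row lasts 1/12 s, in which the tool goes at most 41.7 mm and 7.16 degrees, less where a joint would pass 70% of its speed; a pose out of reach is approached as far as the arm can. A call is refused whole if a number of a shift passes 41.7 or a number of a turn 7.16, either way. A call with a gripper value outside its range is refused whole. The fingers move at their own pace and stop on an object; "squeeze" is the grip in N (left out, the last holds). Time passes only in rows, so rows that do not move let the fingers close. It gives the time, the measured TCP pose, the force, the opening and the grip force at its end, in the units of the state.
- manip.get_obs(): the state, without advancing time (a new reading comes with each control period).
- camera(name): name is "scene" or "top" or "wrist"; returns a dict with "image" (420x560x3 uint8, red, green, blue), "depth" (420x560 float32, m along the optical axis (not along the pixel's ray), 0 where there is no reading), "camera_matrix" (3x3 intrinsics, pixels), "camera_from_world" (4x4, takes a point from world to camera coordinates). Camera axes: x right, y down, z forward; pixel columns grow to the right and rows downward; lengths in m; the calibration is good to about 2 mm. A picture is of the moment at which its call begins.
- manip.close_job(): hands the job in; it is judged then, once.
The state is a dict: "t": time; "qpos": joint angles; "qd": joint speeds; "effort": joint torques, N m; "eef_pos": TCP position; "tool_rot": TCP orientation; "force": force on the tool from outside, world axes, zero at the start; "ft_torque": the same for the moment, N m; "gripper_width": finger opening in m; "grasp_force": force on a finger pad.
Only numpy, scipy, OpenCV 4.12 (cv2) and the standard library are available. Lean on these libraries where they do the work, as an engineer would, in place of code of your own. Each camera call takes 0.05 s, during which the arm holds its last target. There are 200 camera calls.

### The job

Lay the three ballast plates out in the wooden tray as one overlapping row, like roof tiles, running straight along the middle of the tray: first put the brass plate's hole over the steel pin, so that the plate lies flat on the tray floor and points along the tray; then lay the bare aluminium plate so that its end rests on the brass plate's free end, and after it the blue plate with its end resting on the aluminium plate's free end. Each overlap should be about a third of a plate, the outer end of each upper plate resting on the tray floor. Leave the two model cars where they are.

Things in the scene. Friction and masses are not known exactly. Their poses are not given: they have to be found in the camera images.
- tray: Shallow open wooden tray, fixed to the table, 232 x 132 mm outside and 20 mm high, walls and floor 6 mm thick (inside 220 x 120 mm). Origin at the centre of its underside; x along its length, and the row is to run along its x middle line (y = 0) from the pin towards +x; z up. The pin stands near its -x end, a wooden pull is on its outer +x end.
- tray_pin (a point): Foot of the fixed upright steel pin on the tray floor (6 mm above the tray's underside), on the tray's middle line 90 mm towards -x from the tray's centre. The pin is 7 mm in diameter, 10 mm tall, with a rounded top, on a painted red spot of 18 mm. Axes as the tray.
- brass_centre (a point): Brass plate 70 x 40 x 6 mm, 90 to 180 g, with one round through-hole of 12 mm diameter. It starts lying on a fixed black rubber block 50 x 24 x 16 mm, long side along the block. Its origin is the plate's centre (half-way up); x along the 70 mm length, y across the 40 mm width, z up. The hole's axis is 22 mm from the centre towards -x.
- brass_hole (a point): Centre of the hole in the brass plate, half-way through its thickness. Axes as the plate.
- alu_centre (a point): Bare aluminium plate 70 x 40 x 6 mm, no hole, 35 to 70 g. Starts on a black rubber block like the brass plate's. Its origin is the plate's centre (half-way up); x along the 70 mm length, y across the 40 mm width, z up. Either end may lead.
- blue_centre (a point): Blue painted plate 70 x 40 x 6 mm, no hole, 35 to 70 g. Starts on a black rubber block like the others. Its origin is the plate's centre (half-way up); x along the 70 mm length, y across the 40 mm width, z up. Either end may lead.
- white_car_centre (a point): White model car with a red stripe, 136 x 60 x 40 mm, 90 g, loose on the table; the point is 22 mm above its underside. Leave it alone.
- orange_car_centre (a point): Orange model car with a white stripe, same size and point. Leave it alone.
Mind the look-alikes: they are no part of the job. Of the things like the part that bears blue_centre, leave any that is turquoise; of the rest the smaller one is meant. There is more than one size of the part that bears brass_centre; the job needs the smaller.

How it is judged:
By the outcome, as a careful person would: the job done as asked, in the order asked, and still so for the second after the job is handed in, with the robot touching nothing.
It also fails if it takes over 72 s, if anything falls off the work surface, if the arm or the gripper's body presses on something with over 40 N, if the wrist force passes 120 N, or if a joint passes its speed limit or range.

## Working session

There is one attempt and no reset: what is moved stays moved. The work goes in short steps, Python scripts to look and compute and a tool call to move; the robot and the scene stay as the last step left them, time stands still between calls to the robot, and variables do not carry over. Pictures are saved under pics/ and viewed, at most 10 in all, crops included, and the job is handed in when it is done.

Besides the shell and the picture viewer there is one more tool, called by a JSON object that holds its "method" and its "body", one argument or row to a line. carry_out: Moves the arm, as the interface text tells. Its arguments: {"type":"object","properties":{"targets":{"type":"string"},"squeeze":{"type":"number"}},"required":["targets"]}

```bash
ls; mkdir -p pics; python3 - <<'E'
from rig import manip,camera
import cv2,numpy as np
print(manip.get_obs(), manip.tcp_to_tips)
for n in("scene","top"):
    c=camera(n); cv2.imwrite(f"pics/{n}0.png",c["image"][:,:,::-1]); np.savez(f"{n}0.npz",**c); print(c["camera_matrix"],c["camera_from_world"])
E
```

```text
pics
{'t': 0.0, 'qpos': array([-81.1606528 ,  24.45120977,   4.23164921,  92.05134864,
        -1.95334458,  63.64463542,  -3.84392121]), 'qd': array([-0.01068963, -0.08109403, -0.09511652, -0.08493814,  0.00923578,
        0.07409236,  0.04064817]), 'effort': array([ 1.04918727e-03, -9.49822855e+01,  3.76140386e+00, -4.63519406e+01,
        1.92997354e-02,  9.85314284e-03,  2.93901599e-05]), 'eef_pos': array([0.20187069, 0.64391693, 0.40399935]), 'tool_rot': array([-1.79925226e+02,  6.15793445e-03,  1.62593682e+02]), 'force': array([-0.26920204, -0.02935681,  1.09412174]), 'ft_torque': array([-0.03548682, -0.10106701,  0.03961799]), 'grasp_force': 0.0, 'gripper_width': 0.08554521720702112} 0.1734
[[514.53969522   0.         283.323273  ]
 [  0.         514.53969522 199.60921881]
 [  0.           0.           1.        ]] [[-0.12915908  0.9916229   0.00139715 -0.01502772]
 [ 0.86595844  0.11347752 -0.48707168 -0.47189739]
 [-0.48314998 -0.06169986 -0.87336088  1.38685766]
 [ 0.          0.          0.          1.        ]]
[[450.46782403   0.         275.46735659]
 [  0.         450.46782403 207.46176483]
 [  0.           0.           1.        ]] [[-0.00818389 -0.99989002 -0.01236845  0.09637522]
 [-0.99257072  0.00962429 -0.1212878   0.52178801]
 [ 0.1213935   0.01128396 -0.99254032  1.01999204]
 [ 0.          0.          0.          1.        ]]
```

View pics/top0.png

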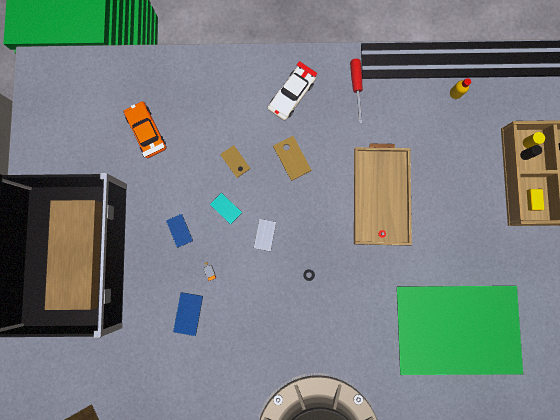

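View pics/scene0.png

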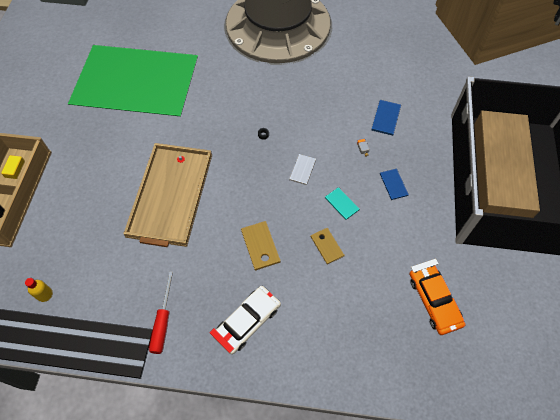

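Candidates (top): brass plates at (235,161) and (292,158) – the first is smaller, so it is meant; blue-like plates at (180,231), (188,314) and turquoise (226,208) – turquoise is out, and (180,231) is the smaller blue. Aluminium is at (265,235), the tray at (382,197), its pin at (382,234).

```bash
cat > h.py <<'E'
import cv2,numpy as np
def cast(c,uv,z):
    uv=np.atleast_2d(np.asarray(uv,float)); T=c["camera_from_world"]; R=T[:3,:3]; o=-R.T@T[:3,3]
    d=np.c_[uv,np.ones(len(uv))]@np.linalg.inv(c["camera_matrix"]).T@R
    return o+d*((z-o[2])/d[:,2])[:,None]
def proj(c,p):
    p=np.atleast_2d(p); T=c["camera_from_world"]; q=(p@T[:3,:3].T+T[:3,3])@c["camera_matrix"].T
    return q[:,:2]/q[:,2:]
def masks(img):
    h=cv2.cvtColor(img,cv2.COLOR_RGB2HSV); H,S,V=cv2.split(h)
    return dict(brass=(H>12)&(H<26)&(S>110)&(V<230), blue=(H>100)&(H<125)&(S>140)&(V>60), red=((H<7)|(H>173))&(S>140)&(V>90), alu=(S<45)&(V>165))
def blob(m,uv,rad):
    m=m.astype(np.uint8)*255
    w=np.zeros_like(m); cv2.circle(w,tuple(map(int,uv)),int(rad),255,-1); m&=w
    cs,_=cv2.findContours(m,cv2.RETR_EXTERNAL,cv2.CHAIN_APPROX_NONE)
    return max(cs,key=cv2.contourArea)[:,0]
def rect(c,cnt,z):
    p=cast(c,cnt,z)[:,:2]*1000
    (x,y),(a,b),t=cv2.minAreaRect(p.astype(np.float32))
    if a<b: a,b,t=b,a,t+90
    return np.round([x,y,a,b,(t+90)%180-90],1)
E
python3 - <<'E'
from h import *
c=dict(np.load("top0.npz")); s=dict(np.load("scene0.npz"))
for n,k,uv,suv,r in(("brass","brass",(235,161),(327,246),22),("BIG","brass",(292,158),(261,245),27),("blue","blue",(180,231),(394,184),20),("BIGblue","blue",(188,314),(387,117),26),("alu","alu",(265,235),(303,169),20)):
    for cam,q in((c,uv),(s,suv)):
        try: print(n,rect(cam,blob(masks(cam["image"])[k],q,r),.022), cv2.cvtColor(cam["image"],cv2.COLOR_RGB2HSV)[q[1],q[0]])
        except Exception as e: print(n,e)
for cam,q,cor in((c,(382,234),[(354,149),(409,149),(411,244),(355,243)]),(s,(181,159),[(157,145),(211,151),(185,244),(125,236)])):
    b=blob(masks(cam["image"])["red"],q,9); print("red",rect(cam,b,.008)); print(np.round(cast(cam,cor,.02)*1000))
hs=c["image"][168,240],s["image"][237,322]
print("hole guess",cast(c,(240,169),.022),cast(s,(322,237),.022))
for n,im,(u,v,w,h) in(("top",c["image"],(160,130,270,190)),):
    cv2.imwrite("pics/crop1.png",cv2.resize(im[v:v+125,u:u+150][:,:,::-1],None,fx=5,fy=4.8,interpolation=cv2.INTER_CUBIC)[:600,:800])
E
```

```text
brass [636.9 187.9  69.7  38.7  35. ] [ 20 149 161]
brass [639.7 187.6  70.1  40.3  34.6] [ 21 154 169]
BIG [643.2  51.9  94.7  53.9  26.7] [ 20 148 169]
BIG [656.2  52.9  97.   53.8  26.5] [ 21 155 174]
blue [472.  319.   69.   39.   23.2] [108 187 153]
blue [475.6 318.5  69.8  39.2  23.2] [107 187 149]
BIGblue [279.8 296.   90.4  51.7 -10. ] [107 188 152]
BIGblue [293.1 296.5  91.5  50.2 -10. ] [107 187 146]
alu [460.6 124.3  73.   51.9 -11.7] [115  27 211]
alu [461.3 117.4  70.   40.8 -11.2] [109  20 215]
red [ 461.1 -158.5   16.7   16.5   -2. ]
[[ 663.  -98.   20.]
 [ 662. -229.   20.]
 [ 435. -224.   20.]
 [ 439.  -93.   20.]]
red [ 463.9 -159.5   15.7   14.9   50.3]
[[ 441. -217.   20.]
 [ 442.  -92.   20.]
 [ 674.  -99.   20.]
 [ 672. -226.   20.]]
hole guess [[0.61718678 0.17571587 0.022     ]] [[0.62281966 0.1762824  0.022     ]]
```

View pics/crop1.png

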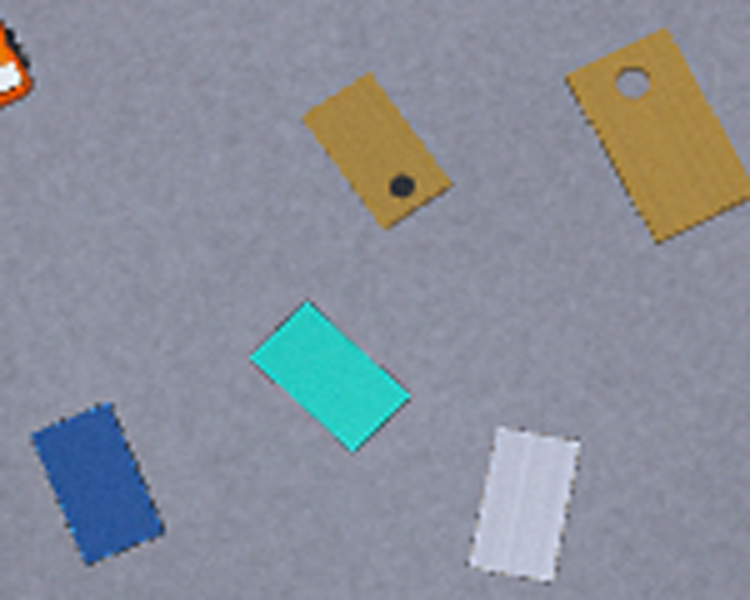

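The crop shows the small brass plate (hole at top-pixel (240,168), block's black visible), the small blue (180,231), turquoise and alu; sizes 70×40 confirm brass and blue. Check obstacle heights, then move.

```bash
python3 - <<'E'
from h import *
for n in("top","scene"):
    c=dict(np.load(n+"0.npz")); d=c["depth"]; v,u=np.mgrid[:420,:560]
    p=np.stack([u,v,np.ones_like(u)],-1).reshape(-1,3)@np.linalg.inv(c["camera_matrix"]).T*d.reshape(-1,1)
    T=c["camera_from_world"]; w=(p-T[:3,3])@T[:3,:3]; w=w[d.ravel()>0]
    for x0 in(.2,.3,.4,.5,.6):
        r=[]
        for y0 in np.arange(-.3,.8,.1):
            m=(abs(w[:,0]-x0-.05)<.05)&(abs(w[:,1]-y0-.05)<.05)
            r.append(int(1000*np.percentile(w[m,2],99.5)) if m.sum()>20 else -1)
        print(n,x0,r)
a=dict(np.load("top0.npz")); c=a; m=masks(c["image"])
h=cv2.cvtColor(c["image"],cv2.COLOR_RGB2HSV); V=h[:,:,2]>185
print(rect(c,blob(V,(265,235),20),.022))
E
```

```text
top 0.2 [8, 6, 5, 5, 5, 12, 12, 134, 133, 132, 6]
top 0.3 [8, 6, 5, 13, 5, 17, 10, 134, 89, 97, -1]
top 0.4 [22, 22, 22, 23, 26, 24, 26, 134, 89, 108, -1]
top 0.5 [22, 20, 22, 7, 9, 9, 22, 134, 133, 140, -1]
top 0.6 [22, 23, 21, 12, 26, 24, 42, 42, 5, 5, 5]
scene 0.2 [8, 7, 5, 5, 5, 12, 11, 134, 132, 131, -1]
scene 0.3 [8, 6, 5, 13, 5, 17, 11, 134, 89, 24, -1]
scene 0.4 [23, 22, 22, 23, 26, 24, 26, 134, 89, 11, -1]
scene 0.5 [23, 20, 22, 7, 9, 10, 24, 134, 132, 131, -1]
scene 0.6 [22, 23, 21, 13, 26, 24, 43, 43, 5, 4, -1]
[460.1 118.2  69.   39.2 -11.2]
```

{"method": "carry_out", "body": {
  "targets": "22 -23 0 0 0 2.6 85; 22 -23 0 0 0 2.6 85; 22 -23 0 0 0 2.6 85; 22 -23 0 0 0 2.6 85; 22 -23 0 0 0 2.6 85",
  "squeeze": 40
}}

```text
t: 0.52
eef_pos: [0.3127, 0.5278, 0.4044]
tool_rot: [-180.0, -0.0, 175.7]
force: [1.1, -0.2, -0.5]
gripper_width: 0.0849
grasp_force: 0.0
```

{"method": "carry_out", "body": {
  "targets": "22 -23 0 0 0 2.6 85; 22 -23 0 0 0 2.6 85; 22 -23 0 0 0 2.6 85; 22 -23 0 0 0 2.6 85; 22 -23 0 0 0 2.6 85"
}}

```text
t: 0.93
eef_pos: [0.4228, 0.4127, 0.4045]
tool_rot: [-180.0, -0.0, -171.3]
force: [-0.0, 0.3, -0.5]
gripper_width: 0.0848
grasp_force: 0.0
```

{"method": "carry_out", "body": {
  "targets": "22 -23 0 0 0 2.6 85; 22 -23 0 0 0 2.6 85; 22 -23 0 0 0 2.6 85; 22 -23 0 0 0 2.6 85; 22 -23 0 0 0 2.6 85"
}}

```text
t: 1.35
eef_pos: [0.5327, 0.2977, 0.4045]
tool_rot: [-180.0, -0.0, -158.3]
force: [0.6, 0.4, 0.3]
gripper_width: 0.085
grasp_force: 0.0
```

{"method": "carry_out", "body": {
  "targets": "22 -23 0 0 0 2.6 85; 22 -23 0 0 0 2.6 85; 22 -23 0 0 0 2.6 85; 22 -23 0 0 0 2.6 85; 0 0 0 0 0 0 85"
}}

```text
t: 1.77
eef_pos: [0.6234, 0.201, 0.4043]
tool_rot: [-179.8, -0.0, -148.2]
force: [-0.1, -1.1, -0.8]
gripper_width: 0.085
grasp_force: 0.0
```

```bash
python3 - <<'E'
from rig import manip,camera
from h import *
c=camera("wrist"); np.savez("w1.npz",**c); cv2.imwrite("pics/w1.png",c["image"][:,:,::-1])
o=manip.get_obs(); print(o["eef_pos"],o["tool_rot"])
T=c["camera_from_world"]; print("cam pos",-T[:3,:3].T@T[:3,3])
uv=proj(c,[.638,.188,.022])[0]; print(uv)
print(rect(c,blob(masks(c["image"])["brass"],uv,90),.022))
E
```

```text
[0.62177051 0.20353033 0.40416134] [-1.79920380e+02 -4.86129136e-02 -1.48263250e+02]
cam pos [0.56073448 0.16085652 0.37341331]
[263.35511959 182.45467611]
[639.4 186.6  68.9  38.8  34.7]
```

View pics/w1.png

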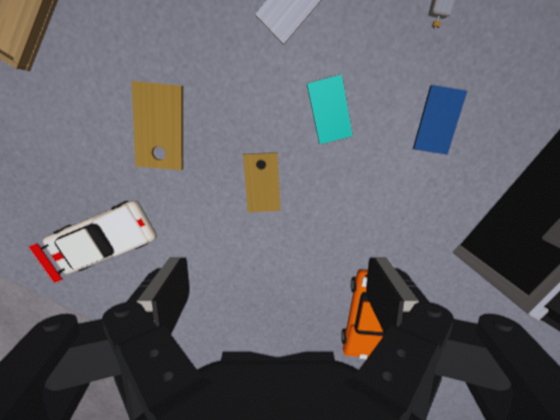

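Wrist view: small brass at (262,182), hole (261,164), consistent with (638.8,187.2) mm, yaw 34.8°. Approach above it with half-closed fingers.

{"method": "carry_out", "body": {
  "targets": "9.5 -10 -25 0 0 1.4 56; 9.5 -10 -25 0 0 1.4 56; 0 0 -25 0 0 0 56; 0 0 -25 0 0 0 56; 0 0 0 0 0 0 56"
}}

```text
t: 2.23
eef_pos: [0.6371, 0.1873, 0.2996]
tool_rot: [179.9, -0.4, -145.2]
force: [-1.6, -0.1, -0.3]
gripper_width: 0.056
grasp_force: 0.0
```

```bash
python3 - <<'E'
from rig import manip,camera
from h import *
c=camera("wrist"); np.savez("w2.npz",**c)
o=manip.get_obs(); print(o["eef_pos"],o["tool_rot"],o["gripper_width"])
uv=proj(c,[.638,.188,.022])[0]; print(uv)
print(rect(c,blob(masks(c["image"])["brass"],uv,110),.022))
d=c["depth"]; v,u=np.mgrid[:420,:560]
p=np.stack([u,v,np.ones_like(u)],-1).reshape(-1,3)@np.linalg.inv(c["camera_matrix"]).T*d.reshape(-1,1)
T=c["camera_from_world"]; w=(p-T[:3,3])@T[:3,:3]
from scipy.spatial.transform import Rotation as R
l=(w-o["eef_pos"])@R.from_euler("xyz",o["tool_rot"],degrees=True).as_matrix()
m=(d.ravel()>0)&(l[:,2]<.2)&(abs(l[:,1])<.08)&(l[:,2]>.1)
for sg in(1,-1):
    q=l[m&(sg*l[:,1]>0)]; print(np.percentile(q[:,2],[50,90,98,99.5,100]),q[q[:,2]>np.percentile(q[:,2],95)].mean(0), np.abs(q[:,1]).min())
E
```

```text
[0.63781275 0.18755572 0.30239727] [ 179.92119476   -0.26793113 -145.17743089] 0.05628355497206118
[278.05113906 207.01733566]
[639.4 186.6  68.9  39.1  34.8]
[0.1161227  0.14522328 0.16343914 0.16879368 0.17287804] [0.00632801 0.03026548 0.16251649] 0.00022638838144807235
[0.1161126  0.14511307 0.16339376 0.16868586 0.17299068] [ 0.00629079 -0.03156751  0.16246442] 4.280519728872461e-05
```

{"method": "carry_out", "body": {
  "targets": "0 0 -30 0 0 0 56; 0 0 -30 0 0 0 56; 0 0 -25 0 0 0 56; 0 0 -20 0 0 0 56; 0 0 -12 0 0 0 56"
}}

```text
t: 2.7
eef_pos: [0.6388, 0.1878, 0.1873]
tool_rot: [180.0, -0.0, -145.2]
force: [0.4, -0.2, 0.2]
gripper_width: 0.0558
grasp_force: 0.0
```

{"method": "carry_out", "body": {
  "targets": "0 0 0 0 0 0 56; 0 0 0 0 0 0 45; 0 0 0 0 0 0 30; 0 0 0 0 0 0 30; 0 0 0 0 0 0 30",
  "squeeze": 40
}}

```text
t: 3.12
eef_pos: [0.6396, 0.1873, 0.1897]
tool_rot: [-180.0, 0.2, -145.2]
force: [-1.0, -0.5, 8.7]
gripper_width: 0.0385
grasp_force: 41.3
```

{"method": "carry_out", "body": {
  "targets": "0 0 10 0 0 0 30; 0 0 25 0 0 0 30; 0 0 30 0 0 0 30; 0 0 30 0 0 0 30; 0 0 0 0 0 0 30"
}}

```text
t: 3.53
eef_pos: [0.6406, 0.1873, 0.29]
tool_rot: [-179.9, 0.5, -145.2]
force: [0.9, 0.6, -1.2]
gripper_width: 0.0382
grasp_force: 40.6
```

```bash
python3 - <<'E'
from rig import manip,camera
from h import *
c=camera("wrist"); np.savez("w3.npz",**c); cv2.imwrite("pics/w3.png",c["image"][:,:,::-1])
o=manip.get_obs(); print(o)
E
```

```text
{'t': 3.5833, 'qpos': array([-27.25515458,  30.31840369,   7.37665446,  99.11343822,
        -4.82655617,  50.49865723, 106.95177153]), 'qd': array([ 0.19582277,  2.78848828, -0.61278749,  2.55181088, -0.16808699,
       -2.06915646,  0.12180459]), 'effort': array([-4.93209972e-02, -1.03138583e+02,  6.36873588e+00, -4.21596086e+01,
        1.00679481e-01,  9.01374444e-01, -6.90976507e-02]), 'eef_pos': array([0.63997491, 0.18726053, 0.2873715 ]), 'tool_rot': array([-179.91595769,    0.36625197, -145.21959851]), 'force': array([ 0.42396953,  0.36888196, -2.06744356]), 'ft_torque': array([ 0.01151914,  0.00097454, -0.0181523 ]), 'grasp_force': 40.59725761413574, 'gripper_width': 0.03835079537692472}
```

View pics/w3.png

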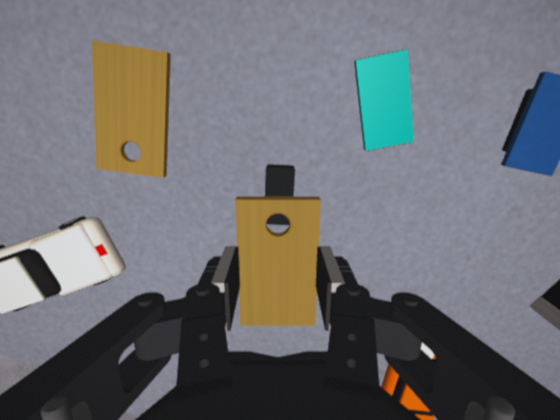

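Plate held square; hole at (278,224). Measure its place in the tool frame.

```bash
cat >> h.py <<'E'
from scipy.spatial.transform import Rotation as Rt
def tool(o): return Rt.from_euler("xyz",o["tool_rot"],degrees=True).as_matrix(),np.array(o["eef_pos"])
def world(c):
    d=c["depth"]; v,u=np.mgrid[:420,:560]
    p=np.stack([u,v,np.ones_like(u)],-1).reshape(-1,3)@np.linalg.inv(c["camera_matrix"]).T*d.reshape(-1,1)
    T=c["camera_from_world"]; return ((p-T[:3,3])@T[:3,:3]).reshape(420,560,3)
E
python3 - <<'E'
from rig import manip
from h import *
c=dict(np.load("w3.npz")); o=manip.get_obs(); R,t=tool(o)
m=masks(c["image"])["brass"]; cnt=blob(m,(278,265),85)
mm=np.zeros((420,560),np.uint8); cv2.drawContours(mm,[cnt.reshape(-1,1,2)],-1,255,-1); mm=cv2.erode(mm,np.ones((7,7)))>0
l=(world(c)-t)@R; q=l[mm&m]; A=np.c_[q[:,:2],np.ones(len(q))]; k=np.linalg.lstsq(A,q[:,2],rcond=None)[0]; print("plane top z_tool",k)
z=t[2]-k[2]; r=rect(c,cnt,z); print(r)
hole=((~m)&mm).astype(np.uint8)*255; n,_,st,ce=cv2.connectedComponentsWithStats(hole); i=1+st[1:,4].argmax(); print(st[i],ce[i])
H=cast(c,ce[i],z)[0]; print("hole tool",(H-t)@R*1000,"centre tool",(np.r_[r[:2]/1000,z]-t)@R*1000)
E
```

```text
plane top z_tool [-0.09165612  0.00648755  0.16571981]
[641.6 186.3  71.1  40.7  34.9]
[266 214  24  20 360] [277.53611111 223.72777778]
hole tool [ 22.0149465   -1.38332671 165.58467728] centre tool [  0.27250327  -1.47284496 165.72379491]
```

{"method": "carry_out", "body": {
  "targets": "-4 -17 0 0 0 -2 30; -8 -34 0 0 0 -3.6 30; -8 -34 0 0 0 -3.6 30; -8 -34 0 0 0 -3.6 30; -8 -34 0 0 0 -3.6 30"
}}

```text
t: 4.0
eef_pos: [0.6019, 0.0324, 0.2824]
tool_rot: [180.0, -0.0, -161.8]
force: [0.9, -0.5, -0.7]
gripper_width: 0.0384
grasp_force: 40.6
```

{"method": "carry_out", "body": {
  "targets": "-8 -34 0 0 0 -3.6 30; -8 -34 0 0 0 -3.6 30; -8 -34 0 0 0 -3.6 30; -8 -34 0 0 0 -3.6 30; -8 -34 0 0 0 -3.6 30"
}}

```text
t: 4.42
eef_pos: [0.5617, -0.1376, 0.2825]
tool_rot: [180.0, -0.0, -179.8]
force: [0.6, 0.0, -1.8]
gripper_width: 0.0385
grasp_force: 40.6
```

{"method": "carry_out", "body": {
  "targets": "-4 -24 0 0 0 -2 30; 0 0 0 0 0 0 30; 0 0 0 0 0 0 30"
}}

```text
t: 4.67
eef_pos: [0.5581, -0.1616, 0.2825]
tool_rot: [-180.0, -0.0, 178.2]
force: [0.8, 0.3, -1.5]
gripper_width: 0.0384
grasp_force: 40.6
```

```bash
python3 - <<'E'
from rig import manip,camera
from h import *
c=camera("wrist"); np.savez("w4.npz",**c); cv2.imwrite("pics/w4.png",c["image"][:,:,::-1])
o=manip.get_obs(); print(o["eef_pos"],o["tool_rot"],o["grasp_force"],o["force"],o["t"])
print(proj(c,[.4625,-.159,.006]))
E
```

```text
[ 0.55854984 -0.16011062  0.28242434] [ 1.79986244e+02 -4.24919149e-02  1.78348115e+02] 40.59826970100403 [ 0.71754422  0.54949486 -1.03935062] 4.7167
[[278.43768877  80.87527727]]
```

View pics/w4.png

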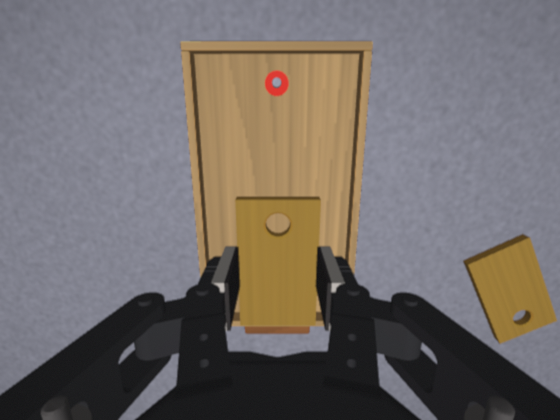

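View: pin ring at (276,83), tray end corners (182,42),(372,41), plate hole at (278,224).

```bash
python3 - <<'E'
from rig import manip
from h import *
c=dict(np.load("w4.npz")); o=manip.get_obs(); R,t=tool(o)
b=blob(masks(c["image"])["red"],(276,83),18); r=rect(c,b,.006); print(r, "tool",((np.r_[r[:2]/1000,.006])-t)@R*1000)
# tray side edges: wood vs grey outside, rows 60..230
m=masks(c["image"])["brass"]; h=cv2.cvtColor(c["image"],cv2.COLOR_RGB2HSV); w=(h[:,:,1]>70)
L=[];Rr=[]
for v in range(60,200,4):
    u=np.where(w[v,150:400])[0]+150; L.append((u[0],v)); Rr.append((u[-1],v))
for e in(L,Rr):
    p=cast(c,e,.02)*1000; k=np.polyfit(p[:,0],p[:,1],1); res=p[:,1]-np.polyval(k,p[:,0]); print(np.degrees(np.arctan(k[0])),np.polyval(k,[462,552]),res.std())
col=[(u,np.where(w[:,u])[0][0]) for u in range(195,365,5)]; p=cast(c,col,.02)*1000; k=np.polyfit(p[:,1],p[:,0],1); print("end",-np.degrees(np.arctan(k[0])),np.polyval(k,-159))
E
```

```text
[ 464.  -160.5   17.3   16.8   88.2] tool [ 94.29429155  -3.18118017 276.49359258]
-1.520393450273036 [-225.89681593 -228.2856051 ] 0.21464594062819933
-1.7575328986749787 [-95.45608204 -98.21767448] 0.212225284817213
end -2.058988158078902 438.6042488578174
```

```bash
python3 - <<'E'
from rig import manip
from h import *
c=dict(np.load("w4.npz")); o=manip.get_obs(); R,t=tool(o); l=(world(c)-t)@R
for n,(u0,u1,v0,v1) in dict(floor=(205,340,110,185),plate=(245,310,240,315),tbl=(40,160,60,250),plateall=(242,262,205,320)).items():
    q=l[v0:v1,u0:u1].reshape(-1,3); A=np.c_[q[:,:2],np.ones(len(q))]; print(n,np.linalg.lstsq(A,q[:,2],rcond=None)[0],t[2])
E
```

```text
floor [-0.08551284 -0.00322159  0.27977899] 0.2824243414703861
plate [-0.1530149   0.00154513  0.16672449] 0.2824243414703861
tbl [ 0.01238249 -0.19060814  0.25255096] 0.2824243414703861
plateall [-0.0616683  -0.46293183  0.16056127] 0.2824243414703861
```

```bash
python3 - <<'E'
from rig import manip
from h import *
c=dict(np.load("w4.npz")); o=manip.get_obs(); R,t=tool(o)
T=c["camera_from_world"]; cp=-T[:3,:3].T@T[:3,3]; print("cam tool",(cp-t)@R*1000, "axis",T[2,:3]@R, c["camera_matrix"][0])
g=cv2.cvtColor(c["image"],cv2.COLOR_RGB2GRAY).astype(float); c3=dict(np.load("w3.npz"))
m=masks(c3["image"])["brass"]
for v in(203,210,235,240,310,315,321):
    u=np.where(m[v,200:350])[0]+200; w=u[-1]-u[0]+1; p=cast(c,[(u[0]-.5,v),(u[-1]+.5,v)],t[2]-.1657); W=np.linalg.norm(p[0]-p[1])*1000
    print(v,u[0],u[-1],W, "x",((p.mean(0)-t)@R*1000)[0], "height err", (1-40/W)*(t[2]-.1657-cp[2])*1000)
E
```

```text
cam tool [74.22732581 -2.16095936 30.86180068] axis [-0.29044346 -0.00206901  0.95688992] [305.83819739   0.         277.38767239]
203 236 319 38.67496076504019 x 33.725300155201374 height err 4.621547575734277
210 236 319 38.94455485787559 x 30.337499813077862 height err 3.655758454296332
235 237 318 38.98793149694784 x 17.842809233835272 height err 3.501614135265303
240 237 318 39.18803521675316 x 15.266917262588365 height err 2.7949386249832116
310 240 315 39.13245765332483 x -23.786834297506367 height err 2.9904884594057104
315 240 314 38.83249312115732 x -26.808831748697212 height err 4.055577882627646
321 241 314 38.57190535846455 x -30.480391891099895 height err 4.9942981918119935
```

{"method": "carry_out", "body": {
  "targets": "-25 0 -5 0 0 0 30; -25 0 -20 0 0 0 30; -15 0 -25 0 0 0 30; -8 0 -20 0 0 0 30; 0 0 -12 0 0 0 30"
}}

```text
t: 5.13
eef_pos: [0.4838, -0.1585, 0.1989]
tool_rot: [179.9, -0.2, 178.5]
force: [-0.8, -1.0, -0.9]
gripper_width: 0.0383
grasp_force: 40.6
```

{"method": "carry_out", "body": {
  "targets": "0 0 0 0 0 0 30; 0 0 0 0 0 0 30; 0 0 0 0 0 0 30"
}}

```text
t: 5.38
eef_pos: [0.4866, -0.1595, 0.2014]
tool_rot: [180.0, 0.0, 178.5]
force: [0.1, 0.6, -1.4]
gripper_width: 0.038
grasp_force: 40.6
```

```bash
python3 - <<'E'
from rig import manip,camera
from h import *
c=camera("wrist"); np.savez("w5.npz",**c)
o=manip.get_obs(); R,t=tool(o); print(t,o["tool_rot"],o["force"],o["t"])
m=masks(c["image"])["brass"]; v0,u0=205,258
roi=c["image"][200:250,250:306]; cv2.imwrite("pics/w5.png",cv2.resize(roi[:,:,::-1],None,fx=10,fy=10))
E
```

```text
[ 0.48670637 -0.1595786   0.20153831] [-1.79995123e+02  7.77791527e-02  1.78442729e+02] [ 0.50590224 -0.26389892 -0.79404919] 5.4333
```

View pics/w5.png

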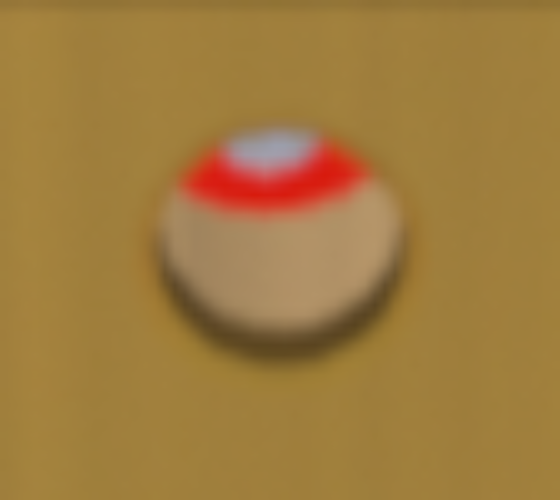

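```bash
python3 - <<'E'
from h import *
c=dict(np.load("w5.npz"))
print("spot edge -9", cast(c,(276.3,221.0),.006)*1000-[9,0,0]); 
for z in(.0338,.0358): print("hole",cast(c,(277.9,224.2),z)*1000, cast(c,[(277.9,212.5),(277.9,236)],z)*1000)
E
```

```text
spot edge -9 [[ 464.11932834 -160.71425016    6.        ]]
hole [[ 464.57504913 -159.59412207   33.8       ]] [[ 458.7000151  -159.44233039   33.8       ]
 [ 470.64348478 -159.75091061   33.8       ]]
hole [[ 463.81831763 -159.57567801   35.8       ]] [[ 458.02931892 -159.42610921   35.8       ]
 [ 469.79788574 -159.7301705    35.8       ]]
```

{"method": "carry_out", "body": {
  "targets": "-0.5 -1 -5 0 0 0 30; 0 0 -7 0 0 0 30; 0 0 -5 0 0 0 30; 0 0 -3 0 0 0 30; 0 0 0 0 0 0 30"
}}

```text
t: 5.85
eef_pos: [0.4853, -0.1609, 0.18]
tool_rot: [180.0, -0.1, 178.4]
force: [-0.1, -0.7, -1.2]
gripper_width: 0.0384
grasp_force: 40.6
```

{"method": "carry_out", "body": {
  "targets": "0 0 0 0 0 0 30; 0 0 0 0 0 0 30"
}}

```text
t: 6.02
eef_pos: [0.4854, -0.161, 0.1807]
tool_rot: [-180.0, -0.0, 178.4]
force: [-0.2, 0.6, -0.9]
gripper_width: 0.0382
grasp_force: 40.6
```

{"method": "carry_out", "body": {
  "targets": "0 0 0 0 0 0 48; 0 0 0 0 0 0 58; 0 0 0 0 0 0 58; 0 0 10 0 0 0 58; 0 0 30 0 0 0 58"
}}

```text
t: 6.43
eef_pos: [0.4844, -0.1606, 0.219]
tool_rot: [180.0, -0.3, 178.4]
force: [-2.0, 0.5, -0.0]
gripper_width: 0.0581
grasp_force: 0.0
```

{"method": "carry_out", "body": {
  "targets": "10 0 30 0 0 0 58; 20 0 30 0 0 0 58; 20 0 10 0 0 0 58; 0 0 0 0 0 0 58; 0 0 0 0 0 0 58"
}}

```text
t: 6.85
eef_pos: [0.5361, -0.1607, 0.2919]
tool_rot: [-180.0, 0.1, 178.4]
force: [0.0, -0.2, -0.1]
gripper_width: 0.0583
grasp_force: 0.0
```

```bash
python3 - <<'E'
from rig import manip,camera
from h import *
c=camera("wrist"); np.savez("w6.npz",**c); cv2.imwrite("pics/w6.png",c["image"][:,:,::-1])
o=manip.get_obs(); print(o["eef_pos"],o["tool_rot"],o["t"])
uv=proj(c,[.486,-.161,.012])[0]; print(uv)
h=cv2.cvtColor(c["image"],cv2.COLOR_RGB2HSV); H,S,V=[h[:,:,i].astype(int) for i in range(3)]
print(h[int(uv[1]),int(uv[0])],h[int(uv[1]),int(uv[0])+60])
E
```

```text
[ 0.53510849 -0.16085321  0.29097938] [-1.79997329e+02 -1.52638618e-03  1.78400736e+02] 6.9
[276.86663243 141.33882845]
[ 20 157 153] [ 17 108 165]
```

View pics/w6.png

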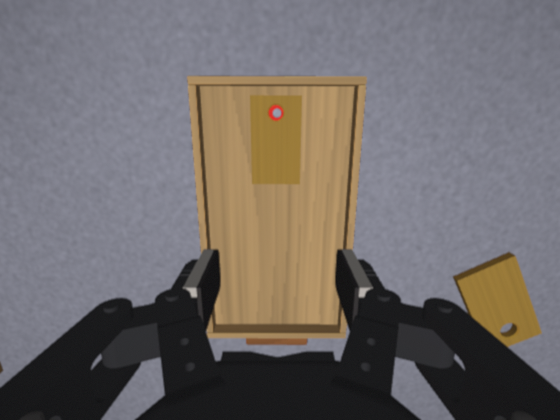

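Brass lies flat with the pin through its hole (276,113). Measure it and go for the aluminium plate.

{"method": "carry_out", "body": {
  "targets": "-5 20 0 0 0 -1.2 58; -9 34 0 0 0 -1.2 58; -9 34 0 0 0 -1.2 58; -9 34 0 0 0 -1.2 58; -9 34 0 0 0 -1.2 58"
}}

```text
t: 7.32
eef_pos: [0.4927, -0.0041, 0.2901]
tool_rot: [-180.0, -0.1, 172.3]
force: [2.2, 0.1, -0.4]
gripper_width: 0.058
grasp_force: 0.0
```

{"method": "carry_out", "body": {
  "targets": "-9 34 0 0 0 -1.2 58; -9 34 0 0 0 -1.2 58; -9 34 0 0 0 -1.2 58; -6 20 0 0 0 0 58; 0 0 0 0 0 0 58"
}}

```text
t: 7.73
eef_pos: [0.4593, 0.1207, 0.2901]
tool_rot: [-180.0, -0.1, 169.1]
force: [0.7, 0.0, 0.4]
gripper_width: 0.0582
grasp_force: 0.0
```

```bash
python3 - <<'E'
from rig import manip,camera
from h import *
c=dict(np.load("w6.npz")); h=cv2.cvtColor(c["image"],cv2.COLOR_RGB2HSV)
b=blob((h[:,:,1]>135)&(h[:,:,0]>17),(276,141),60); print("brass",rect(c,b,.012))
c=camera("wrist"); np.savez("w7.npz",**c)
o=manip.get_obs(); print(o["eef_pos"],o["tool_rot"],o["t"])
h=cv2.cvtColor(c["image"],cv2.COLOR_RGB2HSV)
uv=proj(c,[.461,.118,.022])[0]; print(uv,h[int(uv[1]),int(uv[0])],h[int(uv[1]),int(uv[0])+70])
for th in(170,185,195): print(rect(c,blob(h[:,:,2]>th,uv,75),.022))
E
```

```text
brass [ 485.6 -162.1   69.2   39.6   -1.7]
[0.45998403 0.11860788 0.29014169] [-1.79960508e+02 -9.49052159e-02  1.69001335e+02] 7.7833
[275.79166631 208.99056914] [118  21 190] [120  22 148]
[463.  116.9  68.8  39.2 -11.2]
[462.6 116.9  67.7  38.5 -10.9]
[459.9 105.1  66.8  13.  -11.4]
```

{"method": "carry_out", "body": {
  "targets": "2 -1.5 -25 0 0 -0.2 58; 0 0 -30 0 0 0 56; 0 0 -25 0 0 0 56; 0 0 -17 0 0 0 56; 0 0 -8 0 0 0 56"
}}

```text
t: 8.2
eef_pos: [0.4624, 0.1139, 0.1834]
tool_rot: [-179.8, -0.2, 168.5]
force: [-0.6, -0.7, -0.3]
gripper_width: 0.056
grasp_force: 0.0
```

{"method": "carry_out", "body": {
  "targets": "0 0 0 0 0 0 56; 0 0 0 0 0 0 45; 0 0 0 0 0 0 30; 0 0 0 0 0 0 30; 0 0 0 0 0 0 30",
  "squeeze": 40
}}

```text
t: 8.62
eef_pos: [0.4637, 0.1156, 0.1867]
tool_rot: [179.9, 0.1, 168.6]
force: [0.6, -1.2, 2.4]
gripper_width: 0.0386
grasp_force: 40.6
```

{"method": "carry_out", "body": {
  "targets": "0 0 10 0 0 0 30; 0 0 25 0 0 0 30; 0 0 30 0 0 0 30; 0 0 30 0 0 0 30; 0 0 0 0 0 0 30"
}}

```text
t: 9.03
eef_pos: [0.4648, 0.1157, 0.2863]
tool_rot: [179.7, 0.3, 168.6]
force: [1.6, 0.6, -0.3]
gripper_width: 0.0388
grasp_force: 40.5
```

{"method": "carry_out", "body": {
  "targets": "4 -15 0 0 0 1 30; 10 -30 0 0 0 1 30; 10 -30 0 0 0 1 30; 10 -30 0 0 0 1 30; 10 -30 0 0 0 1 30"
}}

```text
t: 9.45
eef_pos: [0.5076, -0.0208, 0.2817]
tool_rot: [180.0, 0.1, 173.7]
force: [1.0, 0.7, -0.7]
gripper_width: 0.0387
grasp_force: 40.5
```

{"method": "carry_out", "body": {
  "targets": "10 -30 0 0 0 1 30; 10 -30 0 0 0 1 30; 10 -30 0 0 0 1 30; 10 -30 0 0 0 1 30; 6 -22 0 0 0 0.7 30"
}}

```text
t: 9.87
eef_pos: [0.5538, -0.1641, 0.2818]
tool_rot: [-180.0, 0.1, 178.3]
force: [0.5, -0.7, -0.4]
gripper_width: 0.0382
grasp_force: 40.5
```

{"method": "carry_out", "body": {
  "targets": "0 0 0 0 0 0 30; 0 0 0 0 0 0 30; 0 0 0 0 0 0 30"
}}

```text
t: 10.12
eef_pos: [0.5532, -0.161, 0.2811]
tool_rot: [180.0, -0.0, 178.3]
force: [0.5, -0.3, -1.1]
gripper_width: 0.0384
grasp_force: 40.5
```

```bash
python3 - <<'E'
from rig import manip,camera
from h import *
c=camera("wrist"); np.savez("w8.npz",**c); cv2.imwrite("pics/w8.png",c["image"][:,:,::-1])
o=manip.get_obs(); R,t=tool(o); print(o["eef_pos"],o["tool_rot"],o["t"],o["grasp_force"])
h=cv2.cvtColor(c["image"],cv2.COLOR_RGB2HSV); m=(h[:,:,1]<45)&(h[:,:,2]>110)
z=t[2]-.1647
cnt=blob(m,proj(c,np.r_[t[:2],z])[0],80); r=rect(c,cnt,z); print("alu",r,"tool",(np.r_[r[:2]/1000,z]-t)@R*1000, cnt.min(0),cnt.max(0))
b=blob((h[:,:,1]>135)&(h[:,:,0]>17),proj(c,[.486,-.162,.012])[0],60); print("brass",rect(c,b,.012),b.max(0),cast(c,[b.max(0)],.012))
E
```

```text
[ 0.55328755 -0.16050602  0.28104852] [ 1.79974780e+02 -1.03190224e-03  1.78340593e+02] 10.1667 40.47334849834442
alu [ 551.4 -161.9   70.1   39.8   -1.7] tool [  1.8434246   -1.52055671 164.69937987] [235 196] [320 326]
brass [ 485.5 -162.1   68.7   39.6   -1.7] [301 165] [[ 0.52041022 -0.14251224  0.012     ]]
```

View pics/w8.png

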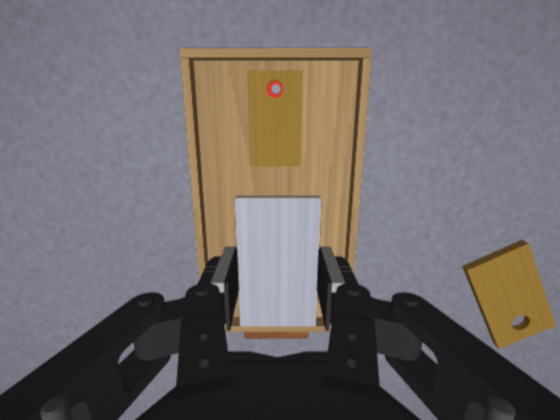

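Alu is square in hand; the brass free end is at x≈520.4 mm. Tilt 7.4° and lower.

{"method": "carry_out", "body": {
  "targets": "1 -0.8 -20 0 1.9 0 30; 1.1 0 -25 0 1.9 0 30; 1 0 -25 0 1.8 0 30; 0 0 -12 0 1.8 0 30; 0 0 -6 0 0 0 30"
}}

```text
t: 10.58
eef_pos: [0.5563, -0.1606, 0.191]
tool_rot: [-179.8, -7.6, 178.4]
force: [0.3, 0.6, -1.0]
gripper_width: 0.0389
grasp_force: 40.5
```

{"method": "carry_out", "body": {
  "targets": "0 0 0 0 0 0 30; 0 0 0 0 0 0 30; 0 0 0 0 0 0 30; 0 0 0 0 0 0 30"
}}

```text
t: 10.92
eef_pos: [0.5568, -0.1622, 0.1939]
tool_rot: [-179.8, -7.3, 178.3]
force: [0.2, -0.3, 0.0]
gripper_width: 0.0389
grasp_force: 40.5
```

{"method": "carry_out", "body": {
  "targets": "-0.4 0.8 -5 0 0 0 30; 0 0 -4 0 0 0 30; 0 0 -3 0 0 0 30; 0 0 -1 0 0 0 30; 0 0 0 0 0 0 30"
}}

```text
t: 11.33
eef_pos: [0.5561, -0.1614, 0.1795]
tool_rot: [-179.8, -7.4, 178.3]
force: [-1.3, 1.3, 0.5]
gripper_width: 0.0384
grasp_force: 40.7
```

{"method": "carry_out", "body": {
  "targets": "0 0 0 0 0 0 30; 0 0 0 0 0 0 30"
}}

```text
t: 11.5
eef_pos: [0.5561, -0.1615, 0.1796]
tool_rot: [-179.8, -7.4, 178.3]
force: [0.3, 1.4, 0.6]
gripper_width: 0.0383
grasp_force: 40.5
```

{"method": "carry_out", "body": {
  "targets": "0 0 0 0 0 0 46; 0 0 0 0 0 0 58; 0 0 0 0 0 0 58; 0 0 10 0 0 0 58; 0 0 25 0 0 0 58"
}}

```text
t: 11.92
eef_pos: [0.5552, -0.1612, 0.2132]
tool_rot: [-179.8, -7.6, 178.3]
force: [-0.0, 0.3, 0.5]
gripper_width: 0.058
grasp_force: 0.0
```

{"method": "carry_out", "body": {
  "targets": "0 0 30 0 -1.8 0 58; 5 0 30 0 -1.8 0 58; 10 0 10 0 -1.9 0 58; 10 0 0 0 -1.9 0 58; 0 0 0 0 0 0 58"
}}

```text
t: 12.33
eef_pos: [0.5826, -0.1613, 0.2864]
tool_rot: [180.0, 0.3, 178.3]
force: [-0.4, -0.3, -0.7]
gripper_width: 0.0578
grasp_force: 0.0
```

{"method": "carry_out", "body": {
  "targets": "0 0 0 0 0 0 58; 0 0 0 0 0 0 58"
}}

```text
t: 12.5
eef_pos: [0.5805, -0.1614, 0.2842]
tool_rot: [180.0, -0.1, 178.3]
force: [0.3, -0.7, 1.1]
gripper_width: 0.058
grasp_force: 0.0
```

```bash
python3 - <<'E'
from rig import manip,camera
from h import *
c=camera("wrist"); np.savez("w9.npz",**c); cv2.imwrite("pics/w9.png",c["image"][:,:,::-1])
o=manip.get_obs(); R,t=tool(o); print(o["eef_pos"],o["tool_rot"],o["t"])
h=cv2.cvtColor(c["image"],cv2.COLOR_RGB2HSV); m=(h[:,:,1]<45)&(h[:,:,2]>110)
cnt=blob(m,proj(c,[.533,-.1625,.015])[0],70); print("alu",rect(c,cnt,.0165)); far=cnt[cnt[:,1]<cnt[:,1].min()+2].mean(0); near=cnt[cnt[:,1]>cnt[:,1].max()-2].mean(0)
print("inner end",cast(c,far,.021),"outer",cast(c,near,.012),far,near)
E
```

```text
[ 0.58051062 -0.1614561   0.28409759] [-1.79998102e+02 -1.34721916e-01  1.78282260e+02] 12.55
alu [ 532.6 -162.5   67.4   40.    -1.7]
inner end [[ 0.49912702 -0.16148956  0.021     ]] outer [[ 0.56738325 -0.16366067  0.012     ]] [275.5        101.03571429] [275.52 189.96]
```

View pics/w9.png

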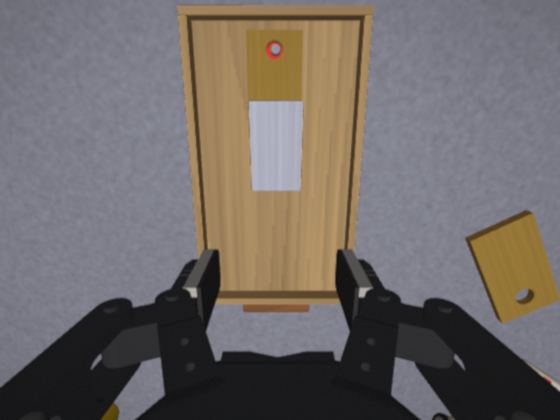

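Aluminium rests on brass from (275,101) to (275,190), in line. Now the blue plate.

{"method": "carry_out", "body": {
  "targets": "-4 18 0 0 0 1 58; -7.6 34 0 0 0 1.8 58; -7.6 34 0 0 0 1.8 58; -7.6 34 0 0 0 1.8 58; -7.6 34 0 0 0 1.8 58"
}}

```text
t: 12.97
eef_pos: [0.5457, -0.0062, 0.2842]
tool_rot: [-180.0, -0.1, -173.4]
force: [0.9, 0.9, 0.1]
gripper_width: 0.0579
grasp_force: 0.0
```

{"method": "carry_out", "body": {
  "targets": "-7.6 34 0 0 0 1.8 58; -7.6 34 0 0 0 1.8 58; -7.6 34 0 0 0 1.8 58; -7.6 34 0 0 0 1.8 58; -7.6 34 0 0 0 1.8 58"
}}

```text
t: 13.38
eef_pos: [0.5077, 0.1638, 0.2843]
tool_rot: [-180.0, -0.1, -164.4]
force: [1.5, 0.4, 0.5]
gripper_width: 0.0577
grasp_force: 0.0
```

{"method": "carry_out", "body": {
  "targets": "-7.6 34 0 0 0 1.8 58; -7.6 34 0 0 0 1.8 58; -7.6 34 0 0 0 1.8 58; -7.6 34 0 0 0 1.8 58; -4 20 0 0 0 0.5 58"
}}

```text
t: 13.8
eef_pos: [0.4726, 0.3219, 0.2841]
tool_rot: [180.0, -0.1, -156.5]
force: [0.0, -0.1, -0.0]
gripper_width: 0.0578
grasp_force: 0.0
```

{"method": "carry_out", "body": {
  "targets": "0 0 0 0 0 0 58; 0 0 0 0 0 0 58; 0 0 0 0 0 0 58"
}}

```text
t: 14.05
eef_pos: [0.4743, 0.3176, 0.2842]
tool_rot: [-179.9, -0.1, -156.9]
force: [0.0, -0.6, -0.1]
gripper_width: 0.0581
grasp_force: 0.0
```

```bash
python3 - <<'E'
from rig import manip,camera
from h import *
c=camera("wrist"); np.savez("w10.npz",**c)
o=manip.get_obs(); print(o["eef_pos"],o["tool_rot"],o["t"])
print(rect(c,blob(masks(c["image"])["blue"],proj(c,[.474,.319,.022])[0],85),.022))
E
```

```text
[0.47456053 0.31727825 0.28432988] [-1.79943964e+02 -6.63913602e-02 -1.56897002e+02] 14.1
[474.1 317.8  67.4  38.6  23.2]
```

{"method": "carry_out", "body": {
  "targets": "0 0.5 -25 0 0 0.1 58; 0 0 -30 0 0 0 56; 0 0 -25 0 0 0 56; 0 0 -13 0 0 0 56; 0 0 -6 0 0 0 56"
}}

```text
t: 14.52
eef_pos: [0.4742, 0.3177, 0.1839]
tool_rot: [-179.9, -0.2, -156.8]
force: [-0.7, 0.1, 1.1]
gripper_width: 0.0558
grasp_force: 0.0
```

{"method": "carry_out", "body": {
  "targets": "0 0 0 0 0 0 56; 0 0 0 0 0 0 45; 0 0 0 0 0 0 30; 0 0 0 0 0 0 30; 0 0 0 0 0 0 30"
}}

```text
t: 14.93
eef_pos: [0.4748, 0.3192, 0.1871]
tool_rot: [180.0, 0.1, -156.7]
force: [-0.2, -3.0, 9.1]
gripper_width: 0.0383
grasp_force: 41.1
```

{"method": "carry_out", "body": {
  "targets": "0 0 0 0 0 0 30; 0 0 10 0 0 0 30; 0 0 25 0 0 0 30; 0 0 30 0 0 0 30; 0 0 30 0 0 0 30"
}}

```text
t: 15.35
eef_pos: [0.4741, 0.3189, 0.2826]
tool_rot: [-180.0, -0.0, -156.7]
force: [0.7, -0.2, -0.9]
gripper_width: 0.0384
grasp_force: 40.5
```

{"method": "carry_out", "body": {
  "targets": "4 -18 0 0 0 -1 30; 9 -34 0 0 0 -1.8 30; 9 -34 0 0 0 -1.8 30; 9 -34 0 0 0 -1.8 30; 9 -34 0 0 0 -1.8 30"
}}

```text
t: 15.77
eef_pos: [0.5145, 0.1635, 0.2818]
tool_rot: [180.0, 0.1, -165.0]
force: [0.7, 0.1, -1.2]
gripper_width: 0.0389
grasp_force: 40.5
```

{"method": "carry_out", "body": {
  "targets": "9 -34 0 0 0 -1.8 30; 9 -34 0 0 0 -1.8 30; 9 -34 0 0 0 -1.8 30; 9 -34 0 0 0 -1.8 30; 9 -34 0 0 0 -1.8 30"
}}

```text
t: 16.18
eef_pos: [0.5595, -0.0068, 0.2818]
tool_rot: [180.0, 0.1, -174.0]
force: [1.0, 0.3, -0.6]
gripper_width: 0.0385
grasp_force: 40.5
```

{"method": "carry_out", "body": {
  "targets": "9 -34 0 0 0 -1.8 30; 9 -34 0 0 0 -1.8 30; 9 -34 0 0 0 -1.8 30; 9 -34 0 0 0 -1.8 30; 5 -20 0 0 0 -0.7 30"
}}

```text
t: 16.6
eef_pos: [0.6005, -0.1651, 0.2819]
tool_rot: [-179.9, 0.1, 177.9]
force: [-0.2, 0.4, -0.3]
gripper_width: 0.0387
grasp_force: 40.5
```

{"method": "carry_out", "body": {
  "targets": "0 0 0 0 0 0 30; 0 0 0 0 0 0 30; 0 0 0 0 0 0 30"
}}

```text
t: 16.85
eef_pos: [0.6002, -0.1605, 0.2811]
tool_rot: [180.0, 0.0, 178.2]
force: [-0.1, 0.6, -0.6]
gripper_width: 0.0388
grasp_force: 40.5
```

```bash
python3 - <<'E'
from rig import manip,camera
from h import *
c=camera("wrist"); np.savez("w11.npz",**c)
o=manip.get_obs(); R,t=tool(o); print(o["eef_pos"],o["tool_rot"],o["t"],o["grasp_force"])
z=t[2]-.1651
cnt=blob(masks(c["image"])["blue"],proj(c,np.r_[t[:2],z])[0],80); r=rect(c,cnt,z); print("blue",r,"tool",(np.r_[r[:2]/1000,z]-t)@R*1000)
h=cv2.cvtColor(c["image"],cv2.COLOR_RGB2HSV); m=(h[:,:,1]<45)&(h[:,:,2]>110)
cnt=blob(m,proj(c,[.533,-.1625,.015])[0],65); near=cnt[cnt[:,1]>cnt[:,1].max()-1].mean(0)
print("alu",rect(c,cnt,.0165),"outer top",cast(c,near+[0,.5],.012))
E
```

```text
[ 0.60028868 -0.15994317  0.2811161 ] [1.79960458e+02 1.88153416e-02 1.78261680e+02] 16.9 40.493009090423584
blue [ 599.3 -161.3   69.    39.7   -1.6] tool [  1.00127847  -1.50013597 165.09868411]
alu [ 532.8 -162.5   68.2   40.    -1.8] outer top [[ 0.56807379 -0.16345233  0.012     ]]
```

{"method": "carry_out", "body": {
  "targets": "1.3 -1.2 -20 0 1.9 0 30; 1 -1.2 -25 0 1.9 0 30; 1 0 -25 0 1.8 0 30; 0 0 -12 0 1.8 0 30; 0 0 -6 0 0 0 30"
}}

```text
t: 17.32
eef_pos: [0.6034, -0.1619, 0.191]
tool_rot: [-179.8, -7.7, 178.3]
force: [0.5, 0.3, -0.1]
gripper_width: 0.0388
grasp_force: 40.5
```

{"method": "carry_out", "body": {
  "targets": "0 0 0 0 0 0 30; 0 0 0 0 0 0 30; 0 0 0 0 0 0 30; 0 0 0 0 0 0 30"
}}

```text
t: 17.65
eef_pos: [0.604, -0.1634, 0.1941]
tool_rot: [-179.8, -7.3, 178.2]
force: [-0.2, 0.3, 0.2]
gripper_width: 0.0387
grasp_force: 40.5
```

{"method": "carry_out", "body": {
  "targets": "-0.4 0.9 -5 0 0 0 30; 0 0 -4 0 0 0 30; 0 0 -3 0 0 0 30; 0 0 -1 0 0 0 30; 0 0 0 0 0 0 30"
}}

```text
t: 18.07
eef_pos: [0.6032, -0.1624, 0.1799]
tool_rot: [-179.8, -7.4, 178.2]
force: [-3.9, 1.6, 9.4]
gripper_width: 0.0387
grasp_force: 41.3
```

{"method": "carry_out", "body": {
  "targets": "0 0 0 0 0 0 30; 0 0 0 0 0 0 30"
}}

```text
t: 18.23
eef_pos: [0.6032, -0.1624, 0.1799]
tool_rot: [-179.8, -7.4, 178.2]
force: [-1.5, 1.6, 8.6]
gripper_width: 0.0384
grasp_force: 41.3
```

{"method": "carry_out", "body": {
  "targets": "0 0 0.5 0 0 0 30; 0 0 0 0 0 0 46; 0 0 0 0 0 0 58; 0 0 0 0 0 0 58; 0 0 10 0 0 0 58"
}}

```text
t: 18.65
eef_pos: [0.6026, -0.1622, 0.1889]
tool_rot: [-179.8, -7.5, 178.2]
force: [-0.8, 0.6, -0.3]
gripper_width: 0.0579
grasp_force: 0.0
```

{"method": "carry_out", "body": {
  "targets": "0 0 25 0 0 0 58; 0 0 30 0 -1.8 0 58; 5 0 30 0 -1.8 0 58; 10 0 10 0 -1.9 0 58; 10 0 0 0 -1.9 0 58"
}}

```text
t: 19.07
eef_pos: [0.6294, -0.1629, 0.2894]
tool_rot: [-180.0, 0.4, 178.2]
force: [0.7, -0.4, -0.3]
gripper_width: 0.0578
grasp_force: 0.0
```

{"method": "carry_out", "body": {
  "targets": "0 0 0 0 0 0 58; 0 0 0 0 0 0 58; 0 0 0 0 0 0 58"
}}

```text
t: 19.32
eef_pos: [0.6276, -0.1624, 0.2847]
tool_rot: [-180.0, -0.1, 178.2]
force: [0.0, -0.7, -1.3]
gripper_width: 0.0578
grasp_force: 0.0
```

```bash
python3 - <<'E'
from rig import manip,camera
from h import *
o=manip.get_obs(); print(o["eef_pos"],o["tool_rot"],o["t"])
for n in("wrist","top","scene"):
    c=camera(n); h=cv2.cvtColor(c["image"],cv2.COLOR_RGB2HSV); k=1 if n=="wrist" else .5
    for nm,m,p in(("brass",(h[:,:,1]>135)&(h[:,:,0]>17)&(h[:,:,0]<26),[.475,-.162,.012]),("alu",(h[:,:,1]<50)&(h[:,:,2]>110),[.52,-.1625,.0165]),("blue",masks(c["image"])["blue"],[.581,-.164,.0165])):
        try:
            cnt=blob(m,proj(c,p)[0],55*k); print(n,nm,rect(c,cnt,p[2]),cv2.contourArea(cnt))
            if nm=="blue": 
                e=[cnt[np.argsort(cnt[:,1])[:5]].mean(0),cnt[np.argsort(cnt[:,1])[-5:]].mean(0)]; print("  ends",cast(c,e[0],.021 if n!="scene" else .012)[0],cast(c,e[1],.012 if n!="scene" else .021)[0])
        except Exception as e: print(n,nm,e)
E
```

```text
[ 0.62763604 -0.16243768  0.28466931] [-1.79999853e+02 -1.31681969e-01  1.78184889e+02] 19.3167
wrist brass [ 488.  -162.4   39.4   16.5   89.1] 1456.5
wrist alu [ 522.6 -162.3   48.6   40.2   -1.7] 4027.5
wrist blue [ 580.6 -163.5   66.1   38.5   -1.8] 4250.0
  ends [ 0.54778886 -0.15843004  0.021     ] [ 0.61431475 -0.17860457  0.012     ]
top brass [ 472.7 -160.4   46.    40.1   -2. ] 291.0
top alu [ 519.7 -160.7   45.2   40.    -0.6] 302.0
top blue [ 578.4 -162.1   63.6   37.9   -2. ] 401.5
  ends [ 0.60906398 -0.14799716  0.021     ] [ 0.54779482 -0.15817226  0.012     ]
scene brass [ 472.8 -160.4   46.    40.9   -2.3] 253.5
scene alu [ 520.2 -145.9   52.3   17.6   13.2] 80.5
scene blue [ 582.3 -162.1   71.6   38.2   -0. ] 307.5
  ends [ 0.54538751 -0.14807324  0.012     ] [ 0.61893565 -0.14590553  0.021     ]
```

```bash
python3 -c "
from rig import manip
print(manip.close_job())"
```

```text
the job is handed in; nothing more can be done
None
```

The three plates lie as a straight shingled row down the middle of the tray: brass on the pin, aluminium on brass, blue on aluminium. Each overlap is about a third, and the job was handed in at about 19 s with the cars untouched.

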